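# Clamp the control module and press its knob onto the D-shaft

## Task

Slide the near jaw of the holding fixture shut until it squeezes the grey control module firmly against the fixed far jaw. Then pick up the loose black knob, turn it so that its red pointer lies on the same side as the flat of the module's D-shaped brass shaft, and push it fully home on the shaft. Finish with the knob still in the gripper, pressing it down so that the spring-loaded shaft stays pushed in; the jaw stays shut, and do not knock over or shift the beaker, the dropper bottle or the tin.

Things in the scene. Friction and masses are not known exactly. Their poses are not given: they have to be found in the camera images.
- fixture: Aluminium holding fixture fixed to the bench, 185 x 76 mm base plate, 10 mm thick. Origin on the bench under the plate, its +x axis is the closing direction of the sliding jaw (roughly away from the robot). The plate runs from x = -110 to +75 mm. The module stands on the plate between two low side ribs.
- fixed_jaw: Fixed steel jaw at the far end of the fixture, same frame as the fixture; its clamping face is at x = +45 mm, its top 36 mm above the bench, 56 mm wide.
- jaw (a joint): Sliding near jaw, in metres: 0 is wide open, it grows as the jaw slides along the fixture's +x. Its clamping face is at fixture x = -55 mm + joint value. With the module squeezed between the jaws it reads about 0.040. It stays where it is left and friction keeps the squeeze: the jaw alone slides at about 3 N, pushing the module along at about 5 N; a push up to 12 to 15 N against the stop clamps well.
- jaw_tab (a point): Middle of the flat rear (-x) face of the blue upright push tab of the sliding jaw, 33 mm above the bench; the tab is 44 mm wide, 6 mm thick, from 11 to 55 mm above the bench, its axes are the fixture's. The jaw in front of it is 24 mm long and only 35 mm high. Push the tab along +x.
- module: Grey control module with a white top panel, 60 (x) x 56 (y) x 36 mm high, 0.25 kg, loose, standing on the fixture's plate a few mm short of the fixed jaw. Origin at the centre of its underside, axes nearly the fixture's. Squeezed against the fixed jaw its origin is at fixture x = +15 mm.
- shaft_tip (a point): Top centre of the brass D-shaft standing up from the middle of the module, 60 mm above the module's origin. 12 mm diameter, 14 mm long above a 21 mm round steel shoulder that stands 10 mm proud of the panel; end chamfered 1.3 mm. Its flat, 3 mm from the axis, faces -x of this frame (roughly toward the robot); z up. The shaft turns only stiffly; read its angle here.
- plunger (a joint): Spring-loaded push of shaft and shoulder together, in metres: 0 out, 0.006 fully in (down). It takes 2 N to start and 5 N to reach the end stop; it springs back when let go.
- knob_centre (a point): Centre of the black knob, 40 mm diameter, 30 mm high, 45 g, standing on the bench bore down; the point is 15 mm above its underside, z up. A red pointer on its top and side lies toward -x of this frame. The D-bore is 16 mm deep with 0.7 to 0.8 mm clearance, flat on the pointer's side. Fully home, its underside rests on the shaft's shoulder and this point is 1 mm above shaft_tip, x axes aligned.
- beaker: Bystander: small glass beaker, 53 mm diameter, 70 mm high, at the left. Origin under its centre. Leave it alone.
- dropper: Bystander: white dropper bottle, 36 mm diameter, 79 mm high, behind the knob. Origin under its centre. Leave it alone.
- steel_tin: Bystander: open grey metal tin, 69 mm diameter, 90 mm high, at the right. Origin under its centre. Leave it alone.
Not all that is in view belongs to the job. Leave any turquoise look-alike of the module alone.

How it is judged:
On the way, in this order (a step that is already met when the one before it is completed fails the run):
1. the sliding jaw squeezes the module against the fixed jaw with at least 1 N (contact force between each of jaw, fixed_jaw and module above 1 N and x of module in the frame of fixture above 0.0125 m and value of joint jaw above 0.037 m), for 0.2 s.
2. the knob is fully home on the D-shaft, flat to flat (z of knob_centre in the frame of shaft_tip between -0.002 and 0.0035 m and horizontal distance between knob_centre and shaft_tip below 0.003 m and angle between the x axis of knob_centre and the x axis of shaft_tip, either way round below 0.25 rad and angle between the z axis of knob_centre and the z axis of shaft_tip, either way round below 0.15 rad), for 0.1 s.
At the end, for the whole second after the job is handed in: Knob fully home on the shaft (2.5 mm in height, 3 mm sideways, 0.25 rad turn, 0.15 rad tilt), held by the fingers, shaft pushed in at least 3 of 6 mm; module still between the shut jaws, within 2.5 mm of the fixed jaw and the sliding jaw pressing on it (over 0.4 N) (all of step 2 and x of module in the frame of fixture above 0.0125 m and value of joint jaw above 0.037 m and contact force between jaw and module above 0.4 N and value of joint plunger above 0.003 m and contact force between the fingers and knob above 1 N); the arm keeps its last pose, push and grip.
It fails at once if the beaker is shifted by more than 20 mm or tipped (distance of beaker from where it was at the start of the episode above 0.02 m or angle between beaker's own z axis and vertical above 0.3 rad).
It fails at once if the dropper bottle is shifted by more than 20 mm or tipped (distance of dropper from where it was at the start of the episode above 0.02 m or angle between dropper's own z axis and vertical above 0.3 rad).
It fails at once if the tin is shifted by more than 20 mm or tipped (distance of steel_tin from where it was at the start of the episode above 0.02 m or angle between steel_tin's own z axis and vertical above 0.3 rad).
It also fails if it takes over 64 s, if anything falls off the work surface, if the arm or the gripper's body presses on something with over 40 N, if the wrist force passes 120 N, or if a joint passes its speed limit or range.

## Robot

A 6-joint arm with a two-finger parallel gripper is mounted at the origin on a cart in front of the work surface, level with it; the furniture and walls round the work are solid. World frame = base frame: x ahead of the robot, y to its left, z up, the work surface at z = 0. Lengths are in m, angles in rad, forces in N, time in s.
With the tool pointing down it reaches from about 0.375 to 0.9 m from the base axis. Payload 3.1 kg.
Tool frame: the origin (TCP) lies at the very end of the fingers, on their centre line; the grasp point (between the pads) lies 19 mm behind it; z points along the fingers, x is the direction in which the jaws open and shut, and the axes are right-handed (so a half turn about z gives the same grasp; the last joint's range is limited). The gripper opens to 87 mm and grips with 3 to 60 N. Pads are 19 mm wide; open, the fingers measure 117 mm over their backs; the gripper's body (75 mm by 190 mm) begins 51 mm behind the grasp point.
Start: joints at [1.111, 0.527, 1.433, -0, 1.181, -0.178], TCP at [0.174, 0.6, 0.223] pointing down, gripper open.
Joint ranges: [-3.08, 3.08], [-0.75, 2.2], [0.22, 2.44], [-1.43, 4.57], [0, 2.65], [-2.85, 2.85]. Speed limits (rad/s): [2.79, 2.79, 3.14, 3.14, 3.14, 3.14].

## Interface

Orientations are given as a unit quaternion [w, x, y, z].
In Python, from rig import bot gives the robot as it stands.
- The arm moves only by the tool servo_tool, never from a script. Its argument "deltas" is a list of rows, each an object with "linear": the shift along the tool's x, y, z in mm, a list of three; "spin": the turn about the tool's z in rad; "gripper": the gripper's target within -1 to 1 (fully open at 1, half-way at 0, shut at -1). A call has 1 to 8 rows; each row shifts and turns the commanded pose from where the row before left it, along the tool's axes as they then stand; what a row does not reach is not made up. A row lasts 1/12 s, in which the tool goes at most 41.7 mm and 7.16 degrees, less where a joint would pass 70% of its speed; a pose out of reach is approached as far as the arm can. A call with a gripper value outside its range is refused whole. The fingers move at their own pace and stop on an object; "force" is the grip in N (left out, the last holds). Time passes only in rows, so rows that do not move let the fingers close. It gives the time, the measured TCP pose, the force and the opening at its end, in the units of the state.
- bot.get_state(): the state, without advancing time (a new reading comes with each control period).
- bot.capture(name): name is "scene" or "top" or "wrist"; returns the picture (480x640x3 uint8, red, green, blue); there is no depth.
- bot.calibration(name): a dict with "camera_matrix" (3x3 intrinsics, pixels), "dist_coeffs" ([k1, k2, p1, p2, k3] as OpenCV has them; the pictures are not rectified), "R" (3x3) and "t" (3): a world point X has camera coordinates R X + t. Camera axes: x right, y down, z forward; pixel columns grow to the right and rows downward; lengths in m; the calibration is good to about 2 mm. A picture is of the moment at which its call begins: read the wrist's pose just before it. calibration takes no time and is no camera call; for the wrist camera it gives the pose at the moment of the call.
- bot.finish_job(): hands the job in, once; it reports no verdict.
The state is a dict: "clock": time; "joints": joint angles; "joint_vel": joint speeds; "joint_torque": joint torques, N m; "tool_pos": TCP position; "ee_rot": TCP orientation; "contact_force": force on the tool from outside, world axes, zero at the start; "torque": the same for the moment, N m; "width": opening from 0.0 (shut) to 1.0 (fully open).
Only numpy, scipy, OpenCV 4.12 (cv2) and the standard library are available. Lean on these libraries where they do the work, as an engineer would, in place of code of your own. Each camera call takes 0.05 s, during which the arm holds its last target. There are 200 camera calls.

## Working session

There is one attempt and no reset: what is moved stays moved. The work goes in short steps, Python scripts to look and compute and a tool call to move; the robot and the scene stay as the last step left them, time stands still between calls to the robot, and variables do not carry over. Pictures are saved under pics/ and viewed, about 8 in all and at most 12, crops included, and the job is handed in when it is done.

Besides the shell and the picture viewer there is one more tool, called after "Emit:" as name(argument=value, ...) on one line, values as JSON. servo_tool: Moves the arm, as the interface text tells. Its arguments: {"type":"object","properties":{"deltas":{"type":"array"},"force":{"type":"number"}},"required":["deltas"]}

```bash
mkdir -p pics; ls; python3 - <<'E'
from rig import bot
import cv2,numpy as np
for n in("scene","top"):
    im=bot.capture(n);cv2.imwrite(f"pics/{n}0.png",im[:,:,::-1])
    c=bot.calibration(n);print(n,np.round(c["camera_matrix"],1).tolist(),np.round(c["dist_coeffs"],3),np.round(c["R"],3).tolist(),np.round(c["t"],3))
s=bot.get_state();print(s)
E
```

```text
pics
scene [[585.2, 0.0, 328.2], [0.0, 585.2, 234.7], [0.0, 0.0, 1.0]] [0.068 0.    0.    0.    0.   ] [[0.791, -0.611, -0.018], [-0.477, -0.599, -0.643], [0.383, 0.517, -0.766]] [-0.362  0.392  1.547]
top [[441.2, 0.0, 325.5], [0.0, 441.2, 245.5], [0.0, 0.0, 1.0]] [-0.069  0.     0.     0.     0.   ] [[0.012, -1.0, 0.018], [-0.996, -0.013, -0.093], [0.093, -0.017, -0.995]] [0.09  0.586 1.31 ]
{'clock': 0.1, 'joints': array([ 1.11051994e+00,  5.28353249e-01,  1.43376771e+00, -1.38438407e-06,
        1.18138548e+00, -1.78509093e-01]), 'joint_vel': array([-8.88511715e-04, -2.35765791e-03, -3.10502716e-03, -6.39834009e-04,
        7.24890692e-05, -4.92175701e-04]), 'joint_torque': array([ 1.77210090e-04, -4.40984166e+01, -1.77149856e+01,  6.34724647e-02,
        5.33563877e-02, -5.64312654e-05]), 'tool_pos': array([0.17346744, 0.59976768, 0.2216838 ]), 'ee_rot': array([ 4.30522027e-04,  7.99391020e-01,  6.00810354e-01, -8.54567778e-04]), 'contact_force': array([0.09994061, 0.19524214, 0.66995287]), 'torque': array([-0.06457209,  0.06215791,  0.02029704]), 'width': 0.9987068948177923}
```

View pics/top0.png

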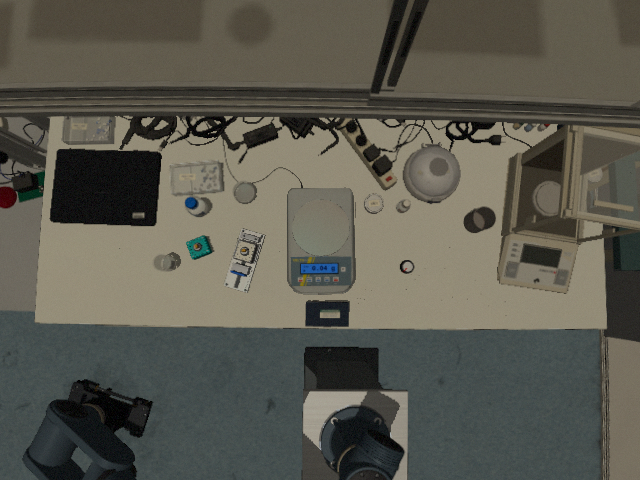

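View pics/scene0.png

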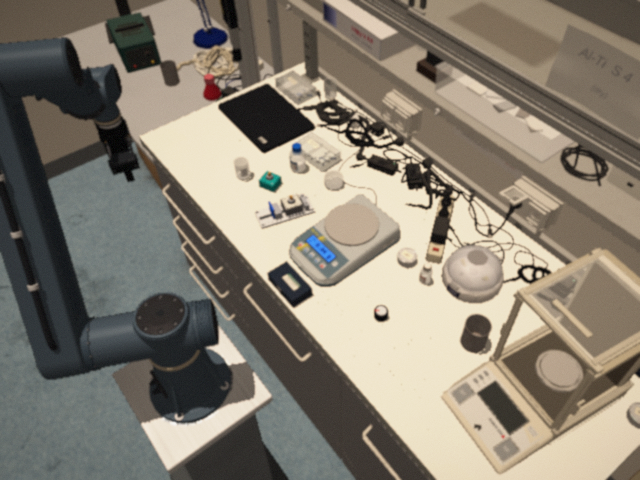

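Top image: the module stands in the fixture at (246,253), with a turquoise look-alike at (200,247) to leave alone. The knob is the black disc at (407,267). It could be confused with the white dial at (374,203), the dropper at (404,206) or the grey cup at (245,192). The tin is at (480,219) and the beaker at (167,262). Next is a close crop and positions.

```bash
cat >h.py <<'E'
from rig import bot
import cv2,numpy as np
def ray(c,px):
    u=cv2.undistortPoints(np.array([[px]],float),np.array(c["camera_matrix"]),np.array(c["dist_coeffs"]))[0,0]
    R=np.array(c["R"]);C=-R.T@np.array(c["t"]);d=R.T@np.array([u[0],u[1],1]);return C,d
def onz(c,px,z):
    C,d=ray(c,px);return C+d*(z-C[2])/d[2]
def proj(c,X):
    X=np.atleast_2d(np.array(X,float));return cv2.projectPoints(X,cv2.Rodrigues(np.array(c["R"]))[0],np.array(c["t"]),np.array(c["camera_matrix"]),np.array(c["dist_coeffs"]))[0][:,0]
E
python3 - <<'E'
from h import *
c=bot.calibration("top");im=cv2.imread("pics/top0.png")
for n,p,z in[("shaft",(246,252),.07),("knob",(407,267),.03),("tab",(240,273),.055),("beaker",(167,262),.03),("dropper",(404,206),.05),("tin",(480,219),.09),("plate nearL",(226,288),.01),("farR",(265,236),.01),("farL",(249,231),.01),("nearR",(246,292),.01)]:print(n,onz(c,p,z).round(3))
a=cv2.resize(im[222:302,216:276],None,fx=6,fy=6,interpolation=cv2.INTER_CUBIC);b=cv2.resize(im[240:300,385:435],None,fx=8,fy=8,interpolation=cv2.INTER_CUBIC)
cv2.imwrite("pics/crop1.png",np.hstack([a,b[:480]]))
w=bot.calibration("wrist");s=bot.get_state()
R=np.array(w["R"]);C=-R.T@np.array(w["t"]);print("wristcam",C.round(3),R.round(3).tolist(),np.round(w["camera_matrix"],1).tolist(),s["tool_pos"])
E
```

```text
shaft [0.559 0.33  0.07 ]
knob [ 0.523 -0.15   0.03 ]
tab [0.498 0.349 0.055]
beaker [0.528 0.575 0.03 ]
dropper [ 0.706 -0.138  0.05 ]
tin [ 0.664 -0.356  0.09 ]
plate nearL [0.453 0.398 0.01 ]
farR [0.613 0.283 0.01 ]
farL [0.628 0.333 0.01 ]
nearR [0.442 0.337 0.01 ]
wristcam [0.095 0.624 0.383] [[0.277, 0.961, -0.002], [0.918, -0.264, 0.295], [0.283, -0.083, -0.956]] [[365.0, 0.0, 319.8], [0.0, 365.0, 244.0], [0.0, 0.0, 1.0]] [0.17346744 0.59976768 0.2216838 ]
```

View pics/crop1.png

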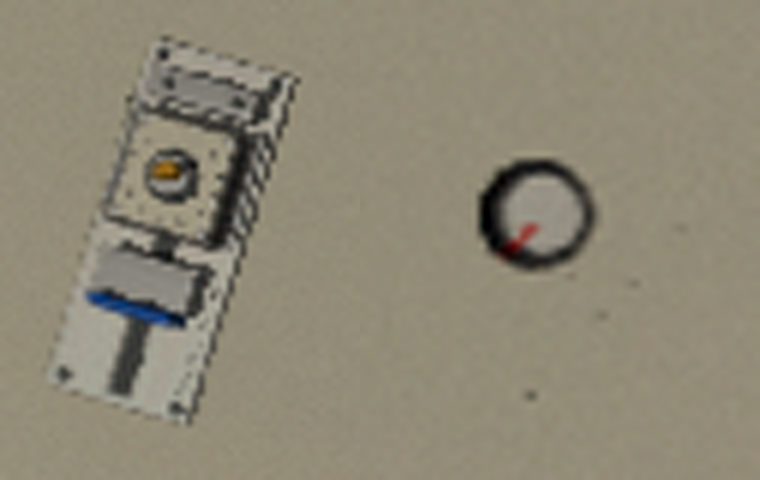

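Emit:
servo_tool(deltas=[{"linear":[-10,28,2],"spin":0,"gripper":-1},{"linear":[-10,28,2],"spin":0,"gripper":-1},{"linear":[-10,28,2],"spin":0,"gripper":-1},{"linear":[-10,28,2],"spin":0,"gripper":-1},{"linear":[-10,28,2],"spin":0,"gripper":-1},{"linear":[-10,28,2],"spin":0,"gripper":-1},{"linear":[-10,28,2],"spin":0,"gripper":-1},{"linear":[-10,28,2],"spin":0,"gripper":-1}], force=20)

```text
clock: 0.77
tool_pos: [0.3674, 0.46, 0.206]
ee_rot: [0.0, 0.799, 0.601, -0.0]
contact_force: [0.5, 0.5, 0.4]
width: 0.475
```

Emit:
servo_tool(deltas=[{"linear":[-10,28,1],"spin":0.01,"gripper":-1},{"linear":[-10,28,1],"spin":0.01,"gripper":-1},{"linear":[-10,28,1],"spin":0.01,"gripper":-1},{"linear":[-10,28,1],"spin":0.01,"gripper":-1},{"linear":[-10,28,1],"spin":0.01,"gripper":-1},{"linear":[-10,28,1],"spin":0,"gripper":-1},{"linear":[-10,28,1],"spin":0,"gripper":-1},{"linear":[0,0,0],"spin":0,"gripper":-1}])

```text
clock: 1.43
tool_pos: [0.5367, 0.331, 0.199]
ee_rot: [0.002, 0.816, 0.579, 0.001]
contact_force: [-1.3, 1.2, 1.4]
width: 0.005
```

```bash
cat >>h.py <<'E'
def snap(n,f):
    c=bot.calibration(n);im=np.ascontiguousarray(bot.capture(n)[:,:,::-1]);cv2.imwrite(f"pics/{f}.png",im)
    import pickle;pickle.dump({k:np.array(v) for k,v in c.items()},open(f"pics/{f}.pkl","wb"));return c,im
def st():
    s=bot.get_state();R=np.zeros((3,3));w,x,y,z=s["ee_rot"]
    from scipy.spatial.transform import Rotation as Ro
    R=Ro.from_quat([x,y,z,w]).as_matrix();print("t",round(s["clock"],2),"tcp",s["tool_pos"].round(4),"yawx",np.arctan2(R[1,0],R[0,0]).round(4),"F",s["contact_force"].round(2),"w",round(s["width"],3),"j",s["joints"].round(2));return s,R
E
python3 - <<'E'
from h import *
st();snap("wrist","w1")
E
```

```text
t 1.43 tcp [0.5367 0.331  0.199 ] yawx 1.2344 F [-1.29  1.19  1.41] w 0.005 j [ 0.38  0.56  1.44 -0.    1.14 -0.86]
```

View pics/w1.png

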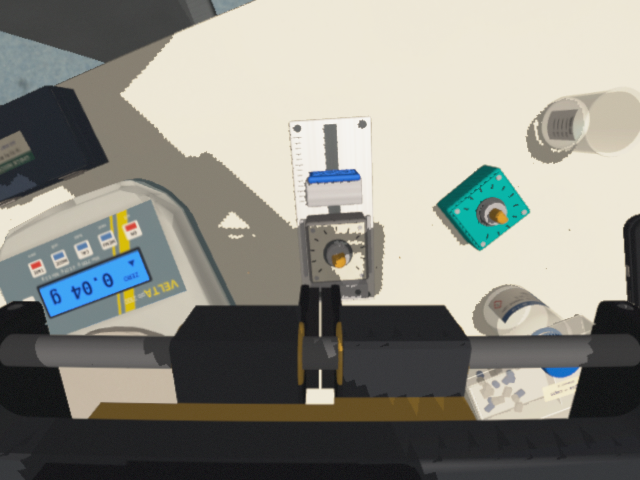

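```bash
python3 - <<'E'
from h import *
import pickle
im=cv2.imread("pics/w1.png");c=pickle.load(open("pics/w1.pkl","rb"))
print("tcp px",proj(c,bot.get_state()["tool_pos"]))
for p,z in[((290,121),.01),((371,117),.01),((333.5,172),.055),((339,248),.056)]:print(p,onz(c,p,z).round(4))
a=cv2.resize(im[110:305,275:395],None,fx=4,fy=3.05,interpolation=cv2.INTER_CUBIC)
a=cv2.resize(im[112:262,280:390],None,fx=4,fy=4,interpolation=cv2.INTER_CUBIC)
b=cv2.resize(im[230:280,315:362],None,fx=7,fy=7,interpolation=cv2.INTER_CUBIC)
o=np.zeros((600,440+329,3),np.uint8);o[:600,:440]=a;o[:350,440:]=b;cv2.imwrite("pics/crop2.png",o)
E
```

```text
tcp px [[318.28346991 302.37820234]]
(290, 121) [0.442  0.3367 0.01  ]
(371, 117) [0.463  0.4075 0.01  ]
(333.5, 172) [0.4936 0.3595 0.055 ]
(339, 248) [0.5574 0.3431 0.056 ]
```

View pics/crop2.png

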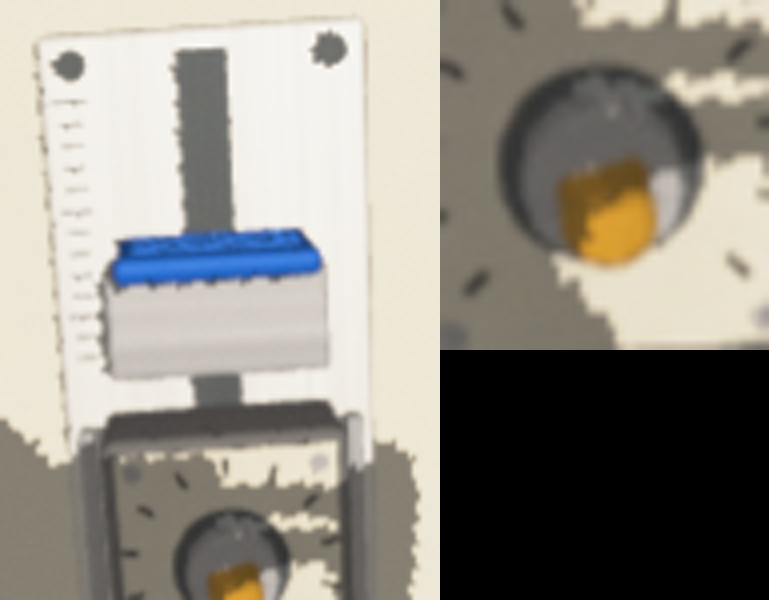

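```bash
python3 - <<'E'
from h import *
import pickle
c=pickle.load(open("pics/w1.pkl","rb"))
q=lambda x,y,z:onz(c,(280+x/4-.4,112+y/4-.4),z)
r=lambda x,y,z:onz(c,(315+(x-440)/7-.4,230+y/7-.4),z)
yaw=lambda a,b:round(float(np.arctan2(*(b-a)[1::-1])),4)
A,B,L,R=q(37,37,.01),q(364,18,.01),q(70,430,.01),q(371,430,.01)
print(A,B,"near edge yaw-90",yaw(A,B)-np.pi/2,"long",yaw(A,L),yaw(B,R))
h1=q(68,66,.01);h2=q(330,49,.01);print("holes",h1,h2,yaw(h1,h2)-np.pi/2)
print("slot",yaw(q(203,50,.01),q(215,230,.01)))
t1=q(112,275,.055);t2=q(322,265,.055);print("tab",t1,t2,yaw(t1,t2)-np.pi/2, "rear", q(118,240,.055),q(303,233,.055))
print("jaw face top",q(112,376,.035),q(327,365,.035))
print("module near top",q(115,445,.046),q(340,430,.046))
f1,f2=r(562,200,.07),r(655,182,.07);g1,g2=r(557,180,.056),r(645,158,.056)
print("flat yaw-90",yaw(f1,f2)-np.pi/2,yaw(g1,g2)-np.pi/2,f1,f2,g1,g2)
print("shoulder c",r(602,158,.056))
E
```

```text
[0.44154932 0.33575249 0.01      ] [0.46211474 0.40741381 0.01      ] near edge yaw-90 -0.27949632679489667 long -0.2714 -0.2782
holes [0.44985045 0.34023093 0.01      ] [0.46603314 0.398078   0.01      ] -0.2727963267948965
slot -0.2579
tab [0.49304831 0.33696878 0.055     ] [0.50542141 0.37879206 0.055     ] -0.28759632679489666 rear [0.48668862 0.34056982 0.055     ] [0.49787865 0.37705408 0.055     ]
jaw face top [0.51666552 0.32779485 0.035     ] [0.5302356  0.37440773 0.035     ]
module near top [0.52950449 0.32425744 0.046     ] [0.54263366 0.37229584 0.046     ]
flat yaw-90 -0.13269632679489662 -0.07639632679489661 [0.55947676 0.33545247 0.07      ] [0.56098269 0.34673198 0.07      ] [0.56160786 0.33453933 0.056     ] [0.56247758 0.34590516 0.056     ]
shoulder c [0.56070004 0.34080817 0.056     ]
```

Emit:
servo_tool(deltas=[{"linear":[0,0,0],"spin":-0.06,"gripper":-1},{"linear":[4,-22,0],"spin":0,"gripper":-1},{"linear":[4,-22,0],"spin":0,"gripper":-1},{"linear":[4,-22,0],"spin":0,"gripper":-1},{"linear":[4,-22,20],"spin":0,"gripper":-1},{"linear":[0,0,35],"spin":0,"gripper":-1},{"linear":[0,0,35],"spin":0,"gripper":-1},{"linear":[0,0,35],"spin":0,"gripper":-1}])

```text
clock: 2.15
tool_pos: [0.4497, 0.375, 0.074]
ee_rot: [-0.0, 0.796, 0.606, 0.0]
contact_force: [0.1, -0.6, 0.0]
width: 0.004
```

Emit:
servo_tool(deltas=[{"linear":[0,0,25],"spin":0,"gripper":-1},{"linear":[0,0,15],"spin":0,"gripper":-1},{"linear":[0,0,14],"spin":0,"gripper":-1},{"linear":[0,0,0],"spin":0,"gripper":-1}])

```text
clock: 2.48
tool_pos: [0.4481, 0.3732, 0.0175]
ee_rot: [-0.001, 0.796, 0.605, -0.004]
contact_force: [-0.1, -0.3, -0.9]
width: 0.005
```

```bash
python3 - <<'E'
from h import *
st()
E
```

```text
t 2.48 tcp [0.4481 0.3732 0.0175] yawx 1.3 F [-0.07 -0.27 -0.86] w 0.005 j [ 0.5   0.77  1.67  0.    0.71 -0.8 ]
```

Emit:
servo_tool(deltas=[{"linear":[0,10,0],"spin":0,"gripper":-1},{"linear":[0,10,0],"spin":0,"gripper":-1},{"linear":[0,8,0],"spin":0,"gripper":-1},{"linear":[0,4,0],"spin":0,"gripper":-1},{"linear":[0,4,0],"spin":0,"gripper":-1},{"linear":[0,4,0],"spin":0,"gripper":-1}])

```text
clock: 2.98
tool_pos: [0.4899, 0.3631, 0.0213]
ee_rot: [-0.001, 0.797, 0.604, -0.0]
contact_force: [-3.2, 1.1, 1.8]
width: 0.007
```

Emit:
servo_tool(deltas=[{"linear":[0,3,0],"spin":0,"gripper":-1},{"linear":[0,3,0],"spin":0,"gripper":-1},{"linear":[0,3,0],"spin":0,"gripper":-1},{"linear":[0,0,0],"spin":0,"gripper":-1}])

```text
clock: 3.32
tool_pos: [0.4986, 0.3604, 0.0206]
ee_rot: [-0.0, 0.796, 0.605, -0.0]
contact_force: [-1.8, 0.8, 2.6]
width: 0.007
```

Emit:
servo_tool(deltas=[{"linear":[0,2,0],"spin":0,"gripper":-1},{"linear":[0,2,0],"spin":0,"gripper":-1},{"linear":[0,2,0],"spin":0,"gripper":-1},{"linear":[0,0,0],"spin":0,"gripper":-1}])

```text
clock: 3.65
tool_pos: [0.5032, 0.359, 0.0205]
ee_rot: [-0.001, 0.796, 0.605, -0.001]
contact_force: [-4.3, 1.7, 4.0]
width: 0.007
```

Emit:
servo_tool(deltas=[{"linear":[0,1.5,0],"spin":0,"gripper":-1},{"linear":[0,1.5,0],"spin":0,"gripper":-1},{"linear":[0,0,0],"spin":0,"gripper":-1}])

```text
clock: 3.9
tool_pos: [0.5048, 0.3585, 0.0205]
ee_rot: [-0.001, 0.796, 0.605, -0.002]
contact_force: [-6.6, 4.5, 5.7]
width: 0.006
```

Emit:
servo_tool(deltas=[{"linear":[0,1.5,0],"spin":0,"gripper":-1},{"linear":[0,0,0],"spin":0,"gripper":-1},{"linear":[0,0,0],"spin":0,"gripper":-1}])

```text
clock: 4.15
tool_pos: [0.5047, 0.3585, 0.0205]
ee_rot: [-0.002, 0.796, 0.605, -0.003]
contact_force: [-9.4, 5.1, 6.4]
width: 0.005
```

Emit:
servo_tool(deltas=[{"linear":[0,1.5,0],"spin":0,"gripper":-1},{"linear":[0,0,0],"spin":0,"gripper":-1},{"linear":[0,0,0],"spin":0,"gripper":-1}])

```text
clock: 4.4
tool_pos: [0.5047, 0.3585, 0.0205]
ee_rot: [-0.003, 0.797, 0.605, -0.004]
contact_force: [-12.7, 7.3, 8.4]
width: 0.005
```

Emit:
servo_tool(deltas=[{"linear":[0,-10,0],"spin":0,"gripper":-1},{"linear":[0,-20,0],"spin":0,"gripper":-1},{"linear":[0,-8,-20],"spin":0,"gripper":-1},{"linear":[0,0,-35],"spin":0,"gripper":-1},{"linear":[0,0,-35],"spin":0,"gripper":-1},{"linear":[0,30,-15],"spin":0,"gripper":-1},{"linear":[0,30,0],"spin":0,"gripper":-1},{"linear":[0,30,0],"spin":0,"gripper":-1}])

```text
clock: 5.07
tool_pos: [0.563, 0.3436, 0.1279]
ee_rot: [0.002, 0.796, 0.605, 0.003]
contact_force: [0.5, 1.0, -0.1]
width: 0.005
```

Emit:
servo_tool(deltas=[{"linear":[0,30,0],"spin":0,"gripper":0.3},{"linear":[0,20,0],"spin":0,"gripper":0.3},{"linear":[0,0,0],"spin":0,"gripper":0.3},{"linear":[0,0,0],"spin":0,"gripper":0.3}])

```text
clock: 5.4
tool_pos: [0.6099, 0.3289, 0.125]
ee_rot: [0.0, 0.797, 0.604, 0.0]
contact_force: [0.1, 0.0, 0.3]
width: 0.22
```

```bash
python3 - <<'E'
from h import *
st();c,im=snap("wrist","w2")
p=proj(c,[[.568,.338,.06]])[0];print(p)
x,y=int(p[0]),int(p[1]);x0,y0=x-100,y-75
print(x0,y0);cv2.imwrite("pics/crop3.png",cv2.resize(im[max(y0,0):y0+150,x0:x0+200],None,fx=4,fy=4,interpolation=cv2.INTER_CUBIC))
E
```

```text
t 5.4 tcp [0.6099 0.3289 0.125 ] yawx 1.2972 F [0.05 0.05 0.27] w 0.22 j [ 0.33  0.73  1.33 -0.    1.09 -0.96]
[313.46804526 197.75772224]
213 122
```

View pics/crop3.png

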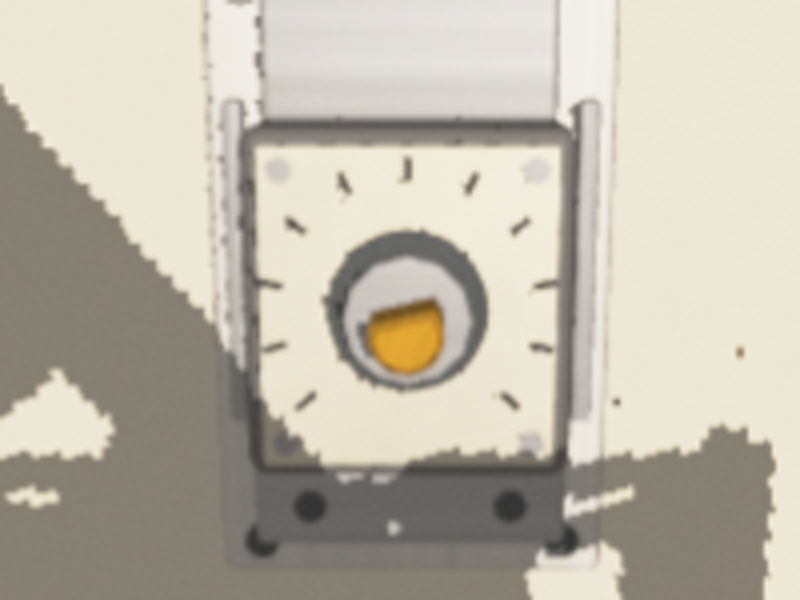

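```bash
cat >fit.py <<'E'
from h import *
from scipy.optimize import minimize
def dpoly(r,n=60):
    h=3.0 if r>3 else r; a0=np.arccos(3/6) if r==6 else np.arccos(h/r)
    t=np.linspace(-np.pi+a0,np.pi-a0,n);return np.c_[r*np.cos(t),r*np.sin(t)]
def shaft_fit(c,im,x0,zt=.07):
    hsv=cv2.cvtColor(im,cv2.COLOR_BGR2HSV);p=proj(c,[[*x0[:2],zt-.01]])[0].astype(int)
    m=cv2.inRange(hsv,(8,120,40),(30,255,255));w=np.zeros_like(m);cv2.circle(w,tuple(int(v) for v in p),22,255,-1);m&=w
    S=8;x1,y1=p-24;big=(cv2.resize(m[y1:y1+48,x1:x1+48],None,fx=S,fy=S,interpolation=cv2.INTER_LINEAR)>127)
    dark=(cv2.resize((m&(im[:,:,2]<170).astype(np.uint8)*255)[y1:y1+48,x1:x1+48],None,fx=S,fy=S,interpolation=cv2.INTER_LINEAR)>127)
    def ren(v):
        cy,sy=np.cos(v[2]),np.sin(v[2]);R=np.array([[cy,-sy],[sy,cy]])
        P=[];
        for r,z in((6,zt-.014),(6,zt-.0013),(4.7,zt)):
            q=dpoly(r)@R.T/1000+v[:2];P.append(proj(c,np.c_[q,np.full(len(q),z)]))
        tp=lambda q:np.round(((q-[x1,y1]+.5)*S-.5)).astype(np.int32)
        o=np.zeros(big.shape,np.uint8);cv2.fillConvexPoly(o,cv2.convexHull(tp(np.vstack(P))),1)
        e=np.array([P[0][0],P[0][-1],P[2][-1],P[2][0]]);f=np.zeros(big.shape,np.uint8);cv2.fillPoly(f,[tp(e)],1)
        return o>0,f>0
    def cost(v):
        o,f=ren(v);return ((o^big).sum()+(f^dark).sum())/S/S
    best=None
    for y in(-.5,-.35,-.2,-.05,.1):
        r=minimize(cost,[x0[0],x0[1],y],method="Nelder-Mead",options=dict(initial_simplex=[[x0[0],x0[1],y],[x0[0]+.004,x0[1],y],[x0[0],x0[1]+.004,y],[x0[0],x0[1],y+.15]],xatol=1e-5,fatol=.01))
        print(r.x.round(4),round(r.fun,1))
        if best is None or r.fun<best.fun:best=r
    print("mask",big.sum()/S/S,dark.sum()/S/S);return best.x
E
python3 - <<'E'
from fit import *
import pickle
c=pickle.load(open("pics/w2.pkl","rb"));im=cv2.imread("pics/w2.png")
print(shaft_fit(c,im,[.569,.338]))
q=lambda x,y,z:onz(c,(213+x/4-.4,122+y/4-.4),z)
print("shoulder c",q(407,322,.056),q(407,311,.046))
a,b=q(252,145,.046),q(562,145,.046);print("panel yaw",np.arctan2(*(b-a)[1::-1])-np.pi/2)
E
```

```text
[ 0.5711  0.3374 -0.4588] 118.8
[ 0.5715  0.3372 -0.2543] 98.0
[ 0.5718  0.3372 -0.0704] 83.9
[0.5718 0.3374 0.0045] 85.7
[ 0.5718  0.3377 -0.0242] 86.5
mask 264.625 61.9375
[ 0.57180669  0.3371907  -0.07041282]
shoulder c [0.57149843 0.33751942 0.056     ] [0.57149708 0.33737277 0.046     ]
panel yaw -0.2729197373303951
```

Emit:
servo_tool(deltas=[{"linear":[0,0,-35],"spin":0,"gripper":0.6},{"linear":[0,0,-40],"spin":0,"gripper":0.6},{"linear":[-36,5,0],"spin":0,"gripper":0.6},{"linear":[-36,5,0],"spin":0,"gripper":0.6},{"linear":[-36,5,0],"spin":0,"gripper":0.6},{"linear":[-36,5,0],"spin":0,"gripper":0.6},{"linear":[-36,5,0],"spin":0,"gripper":0.6},{"linear":[-36,5,0],"spin":0,"gripper":0.6}])

```text
clock: 6.12
tool_pos: [0.5773, 0.1133, 0.2005]
ee_rot: [-0.0, 0.796, 0.606, -0.0]
contact_force: [1.0, -0.8, 0.6]
width: 0.786
```

Emit:
servo_tool(deltas=[{"linear":[-36,5,0],"spin":0,"gripper":0.6},{"linear":[-36,5,0],"spin":0,"gripper":0.6},{"linear":[-36,5,0],"spin":0,"gripper":0.6},{"linear":[-36,5,0],"spin":0,"gripper":0.6},{"linear":[-36,5,0],"spin":0,"gripper":0.6},{"linear":[-36,5,0],"spin":0,"gripper":0.6},{"linear":[-36,5,0],"spin":0,"gripper":0.6},{"linear":[-36,5,0],"spin":0,"gripper":0.6}])

```text
clock: 6.78
tool_pos: [0.5392, -0.1744, 0.2005]
ee_rot: [-0.0, 0.796, 0.605, -0.0]
contact_force: [0.3, -0.2, -0.0]
width: 0.804
```

Emit:
servo_tool(deltas=[{"linear":[0,0,15],"spin":0.11,"gripper":0.6},{"linear":[0,0,15],"spin":0.11,"gripper":0.6},{"linear":[0,0,15],"spin":0.11,"gripper":0.6},{"linear":[0,0,15],"spin":0.11,"gripper":0.6},{"linear":[0,0,15],"spin":0.11,"gripper":0.6},{"linear":[0,0,15],"spin":0.11,"gripper":0.6},{"linear":[0,0,0],"spin":0,"gripper":0.6},{"linear":[0,0,0],"spin":0,"gripper":0.6}])

```text
clock: 7.45
tool_pos: [0.5394, -0.1729, 0.11]
ee_rot: [-0.001, 0.949, 0.316, -0.001]
contact_force: [-0.2, -0.6, 0.4]
width: 0.799
```

```bash
python3 - <<'E'
from h import *
st();c,im=snap("wrist","w3")
p=proj(c,[[.523,-.15,.03]])[0];print(p)
x,y=int(p[0]),int(p[1]);x0,y0=max(x-80,0),max(y-60,0)
print(x0,y0);cv2.imwrite("pics/crop4.png",cv2.resize(im[y0:y0+120,x0:x0+160],None,fx=4,fy=4,interpolation=cv2.INTER_CUBIC))
E
```

```text
t 7.45 tcp [ 0.5394 -0.1729  0.11  ] yawx 0.6431 F [-0.22 -0.63  0.45] w 0.799 j [-0.51  0.61  1.68 -0.    0.86 -1.15]
[320.00936293 216.53502343]
240 156
```

View pics/crop4.png

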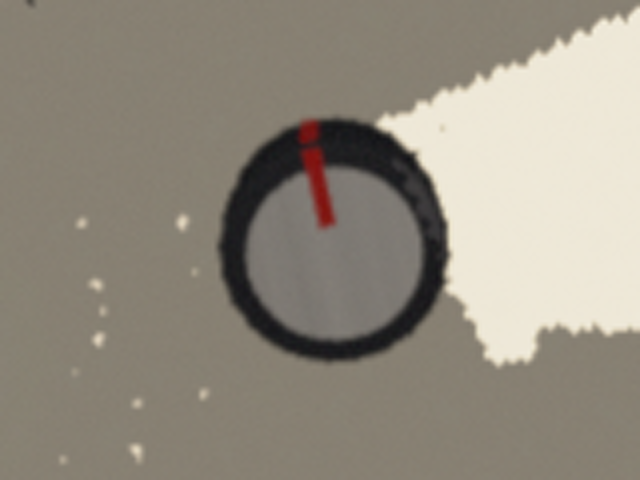

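```bash
python3 - <<'E'
from h import *
import pickle
c=pickle.load(open("pics/w3.pkl","rb"))
q=lambda x,y,z=.03:onz(c,(240+x/4-.4,156+y/4-.4),z)
C=q(334,254);print("centre",C,"silver r",np.linalg.norm(q(245,254)-q(423,254))/2)
print("outer lr mid",q(334,245,.022),"outer r",np.linalg.norm(q(220,245,.025)-q(448,245,.025))/2, "bottom edge",np.linalg.norm(q(334,360)-C))
for a,b in((( 334,254),(310,150)),((327,227),(310,150)),((327,227),(312,152))):
    d=q(*a)-q(*b);print("knob x yaw",np.arctan2(d[1],d[0]))
E
```

```text
centre [ 0.52574205 -0.15016306  0.03      ] silver r 0.015079876941353772
outer lr mid [ 0.52594235 -0.15033058  0.022     ] outer r 0.01968182919387747 bottom edge 0.01880670300889782
knob x yaw -0.702750886638005
knob x yaw -0.7122473043478817
knob x yaw -0.7317865171604172
```

Emit:
servo_tool(deltas=[{"linear":[3,-26,0],"spin":0,"gripper":0.6},{"linear":[0,0,25],"spin":0,"gripper":0.6},{"linear":[0,0,25],"spin":0,"gripper":0.6},{"linear":[0,0,25],"spin":0,"gripper":0.6},{"linear":[0,0,16],"spin":0,"gripper":0.6},{"linear":[0,0,10],"spin":0,"gripper":0.6},{"linear":[0,0,0],"spin":0,"gripper":0.6},{"linear":[0,0,0],"spin":0,"gripper":0.6}])

```text
clock: 8.17
tool_pos: [0.528, -0.1518, 0.0102]
ee_rot: [0.0, 0.949, 0.315, 0.0]
contact_force: [0.1, 0.3, -0.4]
width: 0.794
```

```bash
python3 - <<'E'
from h import *
s,R=st();print(R.T@(np.array([.5258,-.1502,.009])-s["tool_pos"])*1000)
E
```

```text
t 8.17 tcp [ 0.528  -0.1518  0.0102] yawx 0.6401 F [ 0.07  0.32 -0.44] w 0.794 j [-0.48  0.76  1.77 -0.    0.62 -1.12]
[-0.84670954 -2.56650702  1.16874254]
```

Emit:
servo_tool(deltas=[{"linear":[-1,-2.5,1],"spin":0,"gripper":0.6},{"linear":[0,0,0],"spin":0,"gripper":0.6},{"linear":[0,0,0],"spin":0,"gripper":0.6}])

```text
clock: 8.42
tool_pos: [0.5256, -0.1504, 0.0096]
ee_rot: [0.001, 0.949, 0.314, 0.001]
contact_force: [-0.1, -0.8, 0.0]
width: 0.798
```

Emit:
servo_tool(deltas=[{"linear":[0,0,0],"spin":0,"gripper":0.1},{"linear":[0,0,0],"spin":0,"gripper":-0.2},{"linear":[0,0,0],"spin":0,"gripper":-1},{"linear":[0,0,0],"spin":0,"gripper":-1},{"linear":[0,0,0],"spin":0,"gripper":-1},{"linear":[0,0,0],"spin":0,"gripper":-1},{"linear":[0,0,0],"spin":0,"gripper":-1}], force=25)

```text
clock: 9.0
tool_pos: [0.5252, -0.1502, 0.0085]
ee_rot: [-0.0, 0.949, 0.314, -0.0]
contact_force: [0.5, -0.4, 0.6]
width: 0.45
```

```bash
python3 - <<'E'
from h import *
s,R=st();print(R.T@(np.array([.5258,-.1502,.009])-s["tool_pos"])*1000)
E
```

```text
t 9.0 tcp [ 0.5252 -0.1502  0.0085] yawx 0.639 F [ 0.53 -0.41  0.58] w 0.45 j [-0.48  0.76  1.77 -0.    0.61 -1.12]
[ 0.50365997  0.31861735 -0.47691082]
```

Emit:
servo_tool(deltas=[{"linear":[0,0,-15],"spin":0,"gripper":-1},{"linear":[0,0,-30],"spin":-0.11,"gripper":-1},{"linear":[0,0,-35],"spin":-0.11,"gripper":-1},{"linear":[0,0,-35],"spin":-0.11,"gripper":-1},{"linear":[0,0,-35],"spin":-0.11,"gripper":-1},{"linear":[0,0,-30],"spin":-0.11,"gripper":-1},{"linear":[0,0,0],"spin":-0.1,"gripper":-1},{"linear":[0,0,0],"spin":0,"gripper":-1}])

```text
clock: 9.67
tool_pos: [0.5263, -0.1508, 0.1908]
ee_rot: [0.002, 0.799, 0.602, 0.001]
contact_force: [-0.5, 0.5, -0.9]
width: 0.451
```

Emit:
servo_tool(deltas=[{"linear":[30,-6,0],"spin":0,"gripper":-1},{"linear":[30,-6,0],"spin":0,"gripper":-1},{"linear":[30,-6,0],"spin":0,"gripper":-1},{"linear":[30,-6,0],"spin":0,"gripper":-1},{"linear":[30,-6,0],"spin":0,"gripper":-1},{"linear":[30,-6,0],"spin":0,"gripper":-1},{"linear":[30,-6,0],"spin":0,"gripper":-1},{"linear":[30,-6,0],"spin":0,"gripper":-1}])

```text
clock: 10.33
tool_pos: [0.5444, 0.0952, 0.1869]
ee_rot: [-0.001, 0.8, 0.6, -0.001]
contact_force: [1.2, -0.5, 0.1]
width: 0.452
```

Emit:
servo_tool(deltas=[{"linear":[30,-5,0],"spin":0,"gripper":-1},{"linear":[30,-5,0],"spin":0,"gripper":-1},{"linear":[30,-5,0],"spin":0,"gripper":-1},{"linear":[30,-5,0],"spin":0,"gripper":-1},{"linear":[30,-5,0],"spin":0,"gripper":-1},{"linear":[30,-5,0],"spin":0,"gripper":-1},{"linear":[30,-5,0],"spin":0,"gripper":-1},{"linear":[25,-5,0],"spin":0,"gripper":-1}])

```text
clock: 11.0
tool_pos: [0.5716, 0.3322, 0.1864]
ee_rot: [-0.001, 0.8, 0.6, -0.002]
contact_force: [-0.3, 0.4, 0.3]
width: 0.452
```

Emit:
servo_tool(deltas=[{"linear":[0,0,20],"spin":0,"gripper":-1},{"linear":[0,0,20],"spin":0,"gripper":-1},{"linear":[0,0,20],"spin":0,"gripper":-1},{"linear":[0,0,20],"spin":0,"gripper":-1},{"linear":[0,0,0],"spin":0,"gripper":-1},{"linear":[0,0,0],"spin":0,"gripper":-1}])

```text
clock: 11.5
tool_pos: [0.5708, 0.3298, 0.1059]
ee_rot: [-0.001, 0.8, 0.6, -0.003]
contact_force: [0.1, 0.4, 0.4]
width: 0.454
```

```bash
python3 - <<'E'
from h import *
s,R=st();print(R.T@(np.array([.5716,.3373,.079])-s["tool_pos"])*1000)
c,im=snap("wrist","w4")
cv2.imwrite("pics/crop5.png",cv2.resize(im[150:350,220:420],None,fx=3,fy=3,interpolation=cv2.INTER_CUBIC))
E
```

```text
t 11.5 tcp [0.5708 0.3298 0.1059] yawx 1.2873 F [0.11 0.45 0.4 ] w 0.454 j [ 0.35  0.71  1.43  0.    1.   -0.93]
[ 7.56334929 -1.1826689  26.88924314]
```

View pics/crop5.png

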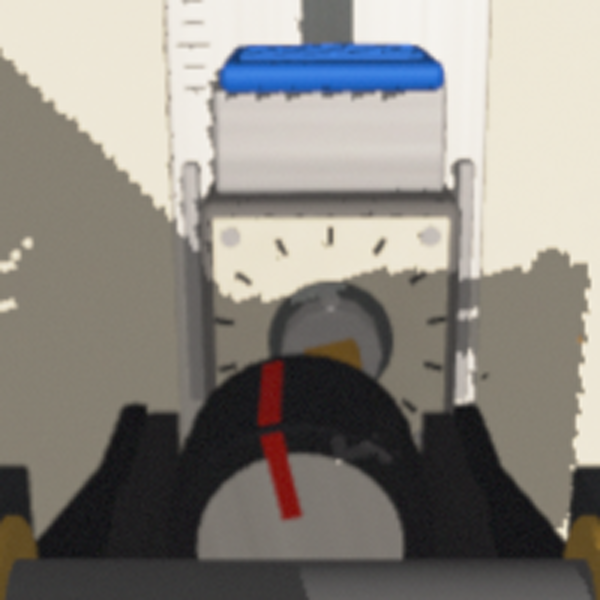

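```bash
python3 - <<'E'
from h import *
import pickle
c=pickle.load(open("pics/w4.pkl","rb"))
q=lambda x,y,z=.1274:onz(c,(220+x/3-.35,150+y/3-.35),z)
print(q(300,555),np.linalg.norm(q(197,555)-q(403,555))/2)
for a,b in(((291,518),(267,434)),((300,556),(267,434)),((298,556),(269,436))):
    d=q(*a)-q(*b);print(np.arctan2(d[1],d[0]))
# flat edge visible: bottom at shoulder
f1,f2=q(303,355,.056),q(360,341,.056);d=f2-f1;print("flat",np.arctan2(d[1],d[0])-np.pi/2)
E
```

```text
[0.57313505 0.33059381 0.1274    ] 0.014937617670667482
-0.03530355454409513
-0.04853950722042949
-0.07326687467336976
flat -0.025184449802478692
```

```bash
python3 - <<'E'
from h import *
import pickle
s,R=st()
c=pickle.load(open("pics/w4.pkl","rb"))
q=lambda x,y,z=.1274:R.T@(onz(c,(220+x/3-.35,150+y/3-.35),z)-s["tool_pos"])*1000
print("silver front",q(300,451),"->+15"); print("outer lower edge front (knob bottom z)",q(300,355,.0974),"+20")
print("rim top front",q(300,424))
print("silver LR",q(197,555),q(403,555))
print("shoulder front",q(331,302,.056),"+10.5  LR",q(284,345,.056),q(381,345,.056))
c2=pickle.load(open("pics/w2.pkl","rb"))
for p in((407,322),(343,320),(471,320),(407,257),(407,386)):
  print("w2",R.T@(onz(c2,(213+p[0]/4-.4,122+p[1]/4-.4),.056)-s["tool_pos"])*1000)
E
```

```text
t 11.55 tcp [0.5722 0.3302 0.1076] yawx 1.2876 F [-0.   -0.85 -0.86] w 0.453 j [ 0.35  0.71  1.43  0.    1.   -0.93]
silver front [  0.57466339 -15.81107299 -19.74357321] ->+15
outer lower edge front (knob bottom z) [  0.49791988 -18.83080555  10.26214527] +20
rim top front [  0.57238794 -19.93836407 -19.73600054]
silver LR [-14.35950541   0.80974491 -19.75405267] [ 15.51558784   0.72667318 -19.79391695]
shoulder front [  6.68675919 -14.64017912  51.64627652] +10.5  LR [-2.88497022 -5.34313448 51.64204636] [17.03846382 -5.37929534 51.61542594]
w2 [ 6.87181797 -2.62245714 51.62398765]
w2 [-3.33022394 -2.84076006 51.63805331]
w2 [17.06834852 -3.05314243 51.61111965]
w2 [  6.80650821 -12.97736744  51.64306646]
w2 [ 6.93726691  7.835042   51.60472051]
```

Emit:
servo_tool(deltas=[{"linear":[6.3,-3.3,0],"spin":0,"gripper":-1},{"linear":[0,0,6],"spin":0,"gripper":-1},{"linear":[0,0,6],"spin":0,"gripper":-1},{"linear":[0,0,6],"spin":0,"gripper":-1},{"linear":[0,0,4],"spin":0,"gripper":-1},{"linear":[0,0,0],"spin":0,"gripper":-1},{"linear":[0,0,0],"spin":0,"gripper":-1}])

```text
clock: 12.13
tool_pos: [0.571, 0.3373, 0.086]
ee_rot: [-0.0, 0.799, 0.601, -0.0]
contact_force: [-0.3, -0.4, -0.7]
width: 0.448
```

Emit:
servo_tool(deltas=[{"linear":[0,0,2],"spin":0,"gripper":-1},{"linear":[0,0,2],"spin":0,"gripper":-1},{"linear":[0,0,0],"spin":0,"gripper":-1}])

```text
clock: 12.38
tool_pos: [0.5712, 0.3374, 0.0823]
ee_rot: [-0.0, 0.799, 0.601, -0.0]
contact_force: [-0.6, 0.3, -0.8]
width: 0.452
```

Emit:
servo_tool(deltas=[{"linear":[0,0,2],"spin":0,"gripper":-1},{"linear":[0,0,0],"spin":0,"gripper":-1},{"linear":[0,0,0],"spin":0,"gripper":-1}])

```text
clock: 12.63
tool_pos: [0.5712, 0.3374, 0.0804]
ee_rot: [-0.0, 0.799, 0.601, -0.0]
contact_force: [0.2, 0.1, -0.0]
width: 0.453
```

Emit:
servo_tool(deltas=[{"linear":[0,0,2],"spin":0,"gripper":-1},{"linear":[0,0,0],"spin":0,"gripper":-1},{"linear":[0,0,0],"spin":0,"gripper":-1}])

```text
clock: 12.88
tool_pos: [0.5712, 0.3374, 0.0784]
ee_rot: [-0.0, 0.799, 0.601, -0.0]
contact_force: [0.8, 0.4, -0.3]
width: 0.453
```

Emit:
servo_tool(deltas=[{"linear":[0,0,2],"spin":0,"gripper":-1},{"linear":[0,0,0],"spin":0,"gripper":-1},{"linear":[0,0,0],"spin":0,"gripper":-1}])

```text
clock: 13.13
tool_pos: [0.5713, 0.3375, 0.0767]
ee_rot: [-0.0, 0.799, 0.601, -0.0]
contact_force: [-0.8, -0.6, 1.7]
width: 0.453
```

Emit:
servo_tool(deltas=[{"linear":[0,0,1.5],"spin":0,"gripper":-1},{"linear":[0,0,0],"spin":0,"gripper":-1},{"linear":[0,0,0],"spin":0,"gripper":-1}])

```text
clock: 13.38
tool_pos: [0.5709, 0.3373, 0.0748]
ee_rot: [-0.0, 0.799, 0.601, -0.001]
contact_force: [-0.3, -0.9, -0.0]
width: 0.451
```

Emit:
servo_tool(deltas=[{"linear":[0,0,2],"spin":0,"gripper":-1},{"linear":[0,0,0],"spin":0,"gripper":-1},{"linear":[0,0,0],"spin":0,"gripper":-1}])

```text
clock: 13.63
tool_pos: [0.5709, 0.3372, 0.0725]
ee_rot: [-0.0, 0.799, 0.601, -0.001]
contact_force: [-0.6, -1.0, -0.9]
width: 0.451
```

Emit:
servo_tool(deltas=[{"linear":[0,0,2],"spin":0,"gripper":-1},{"linear":[0,0,2],"spin":0,"gripper":-1},{"linear":[0,0,0],"spin":0,"gripper":-1},{"linear":[0,0,0],"spin":0,"gripper":-1}])

```text
clock: 13.97
tool_pos: [0.5709, 0.3372, 0.0685]
ee_rot: [-0.0, 0.799, 0.601, -0.001]
contact_force: [-0.9, -1.2, -1.0]
width: 0.452
```

Emit:
servo_tool(deltas=[{"linear":[0,0,2],"spin":0,"gripper":-1},{"linear":[0,0,2],"spin":0,"gripper":-1},{"linear":[0,0,0],"spin":0,"gripper":-1},{"linear":[0,0,0],"spin":0,"gripper":-1}])

```text
clock: 14.3
tool_pos: [0.5709, 0.3373, 0.0649]
ee_rot: [-0.0, 0.799, 0.601, -0.001]
contact_force: [-2.2, -2.3, 0.2]
width: 0.45
```

Emit:
servo_tool(deltas=[{"linear":[0,0,1.5],"spin":0,"gripper":-1},{"linear":[0,0,0],"spin":0,"gripper":-1},{"linear":[0,0,0],"spin":0,"gripper":-1}], force=35)

```text
clock: 14.55
tool_pos: [0.571, 0.3373, 0.0635]
ee_rot: [-0.0, 0.799, 0.601, -0.0]
contact_force: [-3.4, -1.9, 1.5]
width: 0.451
```

Emit:
servo_tool(deltas=[{"linear":[0,0,2],"spin":0,"gripper":-1},{"linear":[0,0,0],"spin":0,"gripper":-1},{"linear":[0,0,0],"spin":0,"gripper":-1}])

```text
clock: 14.8
tool_pos: [0.571, 0.3373, 0.0615]
ee_rot: [-0.0, 0.799, 0.601, -0.0]
contact_force: [-4.2, -2.4, 2.4]
width: 0.444
```

Emit:
servo_tool(deltas=[{"linear":[0,0,2],"spin":0,"gripper":-1},{"linear":[0,0,0],"spin":0,"gripper":-1},{"linear":[0,0,0],"spin":0,"gripper":-1}])

```text
clock: 15.05
tool_pos: [0.571, 0.3373, 0.0596]
ee_rot: [-0.0, 0.799, 0.601, -0.0]
contact_force: [-3.6, -2.7, 3.1]
width: 0.447
```

Emit:
servo_tool(deltas=[{"linear":[-0.5,-0.5,1],"spin":0,"gripper":-1},{"linear":[0,0,0],"spin":0,"gripper":-1},{"linear":[0,0,0],"spin":0,"gripper":-1}])

```text
clock: 15.3
tool_pos: [0.571, 0.3373, 0.0588]
ee_rot: [0.0, 0.799, 0.601, 0.0]
contact_force: [-2.7, -1.4, 3.4]
width: 0.449
```

Emit:
servo_tool(deltas=[{"linear":[0,0,1.5],"spin":0,"gripper":-1},{"linear":[0,0,0],"spin":0,"gripper":-1},{"linear":[0,0,0],"spin":0,"gripper":-1}])

```text
clock: 15.55
tool_pos: [0.5711, 0.3373, 0.0584]
ee_rot: [0.0, 0.799, 0.601, 0.0]
contact_force: [-5.4, -2.6, 9.4]
width: 0.45
```

Emit:
servo_tool(deltas=[{"linear":[0,0,1],"spin":0,"gripper":-1},{"linear":[0,0,0],"spin":0,"gripper":-1},{"linear":[0,0,0],"spin":0,"gripper":-1}])

```text
clock: 15.8
tool_pos: [0.5711, 0.3373, 0.0583]
ee_rot: [0.0, 0.799, 0.601, 0.001]
contact_force: [-6.5, -4.1, 13.5]
width: 0.451
```

```bash
python3 - <<'E'
from h import *
st();c,im=snap("wrist","w5");st()
cv2.imwrite("pics/crop6.png",cv2.resize(im[130:350,220:420],None,fx=2.7,fy=2.7,interpolation=cv2.INTER_CUBIC))
E
```

```text
t 15.8 tcp [0.5711 0.3373 0.0583] yawx 1.2892 F [-6.53 -4.07 13.48] w 0.451 j [ 0.37  0.78  1.45 -0.    0.91 -0.92]
t 15.85 tcp [0.5711 0.3373 0.0583] yawx 1.2892 F [-6.18 -3.24 13.26] w 0.451 j [ 0.37  0.78  1.45 -0.    0.91 -0.92]
```

View pics/crop6.png

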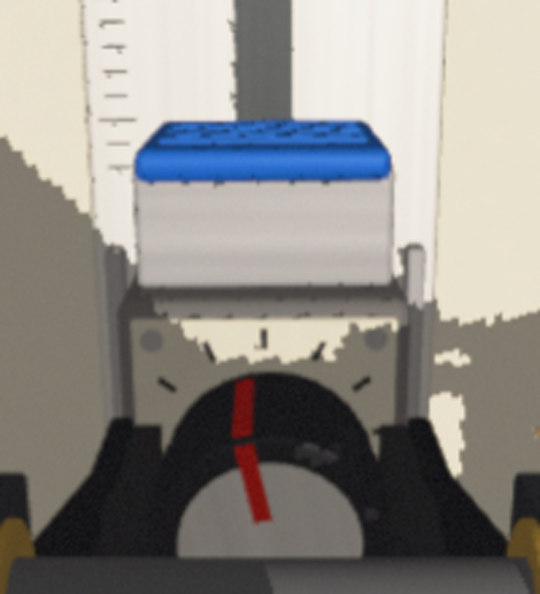

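Emit:
servo_tool(deltas=[{"linear":[-0.7,-1,-0.7],"spin":0,"gripper":-1},{"linear":[0,0,0],"spin":0,"gripper":-1},{"linear":[0,0,0],"spin":0,"gripper":-1},{"linear":[0,0,0],"spin":0,"gripper":-1}])

```text
clock: 16.18
tool_pos: [0.571, 0.3372, 0.0584]
ee_rot: [0.001, 0.799, 0.601, 0.002]
contact_force: [-3.4, -2.2, 9.2]
width: 0.449
```

Emit:
servo_tool(deltas=[{"linear":[-0.5,-0.8,0],"spin":0,"gripper":-1},{"linear":[0,0,0],"spin":0,"gripper":-1},{"linear":[0,0,0],"spin":0,"gripper":-1},{"linear":[0,0,0],"spin":0,"gripper":-1}])

```text
clock: 16.52
tool_pos: [0.5709, 0.3372, 0.0585]
ee_rot: [0.001, 0.799, 0.601, 0.003]
contact_force: [-2.1, -1.9, 7.5]
width: 0.444
```

```bash
python3 - <<'E'
from h import *
import pickle
s,R=st()
c=pickle.load(open("pics/w5.pkl","rb"))
q=lambda x,y,z:onz(c,(220+x/2.7-.3,130+y/2.7-.3),z)
# fixture x of features, plate near edge based frame
O=np.array([.5577,.3417]);u=np.array([.9624,-.2715])
for n,p,z in(("jaw face top",(265,286),.035),("panel edge",(265,318),.046),("tab top front",(263,180),.055)):print(n,((q(*p,z)[:2]-O)@u*1000).round(1))
for a,b in(((262,521),(244,445)),):
    d=q(*a,.0798)-q(*b,.0798);print("pointer yaw",np.arctan2(d[1],d[0]))
E
```

```text
t 16.52 tcp [0.5709 0.3372 0.0585] yawx 1.289 F [-2.13 -1.92  7.53] w 0.444 j [ 0.37  0.78  1.45 -0.    0.91 -0.92]
jaw face top -16.0
panel edge -13.0
tab top front -40.2
pointer yaw -0.07562196457116878
```

```bash
python3 -c "
from h import *
print(bot.finish_job());st()"
```

```text
the job is handed in; nothing more can be done
None
the job is handed in; nothing more can be done
```

I carried out both steps in order and handed the job in at about 16.5 s. No verdict was reported. The gripper finished holding the knob and pressing it down.

- **Jaw:** I pushed the sliding jaw until it stopped moving, with about 14 N along the fixture. Afterwards the pictures put its face at fixture x of about -16 mm, a joint value of about 0.039. The module looked tight between both jaws.
- **Knob:** I gripped it, turned it about 0.65 rad to match the shaft's flat, and pushed it onto the shaft. It slid on with little force and came to rest at the expected height.
- **Press:** The plunger reached its end stop 6 mm down, with the tool tip at z = 0.0585 m against 0.0645 m at the home height. I then eased the final push to about 7.5 N down and about 3 N sideways. The grip was set to 35 N.
- **Alignment:** My last reading of the pointer was about -0.08 rad and of the flat about -0.06 rad.

**Limits of these checks:**
- The fit of the shaft's angle left a large residual, and estimates ranged from -0.13 to -0.03 rad. All of these are within the 0.25 rad allowed.
- Camera and tool position readings differed by about 1 to 2 mm.
- I did not photograph the beaker, bottle and tin again at the end. My moves went well clear of them.

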